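Set the drill's clutch to 4

TASK

Two cordless drills stand nose-up in cradles on the carpenter's bench. Turn the clutch collar of the drill with the empty chuck up to setting 4, so that it rests in that click when you let go; the drill with the long bit in its chuck is already set up, so leave its collar as it is.

Things in the scene. Friction and masses are not known exactly. Their poses are not given: they have to be found in the camera images.
- clutch_grip (a point): Empty-chuck drill: grip point on the axis of its upright black clutch collar, diameter 44 mm (skirt 52 on the lowest 6 mm), 38 tall. Point is 24 mm above the grey scale face (76 mm disc, 150 above bench), 14 below the collar top, 28 below the top of the fixed 19 mm wide steel chuck. Drill fixed. z up; x to mid-scale; handle and battery reach 217 mm along -x, under 120 mm high. Does not turn.
- clutch (a joint): Empty drill's collar, rad: setting 1 = 0, 2 = 0.4, 3 = 0.8, 4 = 1.2, 5 = 1.6, 6 = 2.0 (stops at 1 and 6); grows anticlockwise from above. Starts at 1, 2 or 3; clicks (0.1 N m detent) into the nearest. White line on collar side and top is the index; six white ticks on the scale face, 1 shortest (2.5 mm) to 6 longest (10 mm), lie at -1.0, -0.6, -0.2, 0.2, 0.6, 1.0 rad from clutch_grip's x.
- other_clutch (a joint): Collar of the other drill, of the same size and scale, but with a slim steel screwdriver bit standing 75 mm out of its chuck (top 277 mm above the bench). It is at setting 5 (1.6 rad) and must stay there.
- other_grip (a point): The same point and axes as clutch_grip, on the other drill (the one with the long bit). The two drills stand about 0.35 to 0.55 m apart, either one on the left.

How it is judged:
By the outcome, as a careful person would: the job done as asked, in the order asked, and still so for the second after the job is handed in, with the robot touching nothing.
It also fails if it takes over 35 s, if anything falls off the work surface, if the arm or the gripper's body presses on something with over 40 N, if the wrist force passes 120 N, or if a joint passes its speed limit or range.

ROBOT

A 7-joint arm with a two-finger parallel gripper is mounted at the origin on the work surface. World frame = base frame: x ahead of the robot, y to its left, z up, the work surface at z = 0. Lengths are in m, angles in rad, forces in N, time in s.
With the tool pointing down it reaches from about 0.425 to 0.875 m from the base axis. Payload 4.7 kg.
Tool frame: the origin (TCP) lies on the centre line of the jaws, within the pads' length; the fingertips stand 22 mm ahead of it and the grasp point (between the pads) lies 3 mm ahead of it (ctrl.tcp_to_tips is the z of the fingertips in the tool frame, in m); z points along the fingers, y is the direction in which the jaws open and shut (so a half turn about z gives the same grasp; the last joint's range is limited). The gripper opens to 87 mm and grips with 3 to 60 N. Pads are 19 mm wide; open, the fingers measure 117 mm over their backs; the gripper's body (75 mm by 190 mm) begins 51 mm behind the grasp point.
Start: joints at [1.214, 0.321, -0.07, 1.45, 0.023, 1.371, -0.057], TCP at [0.236, -0.606, 0.245] pointing down, gripper open.
Joint ranges: [-2.86, 2.86], [-0.3, 2.09], [-1.38, 1.24], [0.06, 2.45], [-1.56, 4.7], [0.09, 2.05], [-2.69, 2.69]. Speed limits (rad/s): [2.57, 2.57, 3.14, 3.14, 3.14, 3.14, 3.14].

INTERFACE

Orientations are given as a rotation vector (axis times angle).
In Python, from bench import ctrl, cams gives the robot as it stands.
- The arm moves only by the tool move_arm, never from a script. Its argument "deltas" is a list of rows, each an object with "linear": the shift along the tool's x, y, z as a fraction of full scale, a list of three; "turn": the turn, a rotation vector about the tool's x, y, z as a fraction of full scale, a list of three; "claw": the closure, from 0 (fully open) to 1 (shut). In form: [{"linear": [tx, ty, tz], "turn": [wx, wy, wz], "claw": claw}, ...]. A call has 1 to 20 rows; each row shifts and turns the commanded pose from where the row before left it, along the tool's axes as they then stand; what a row does not reach is not made up. Full scale, the value 1, is 0.03 m for a shift and 4 degrees for a turn. A row lasts 1/12 s, in which the tool goes at most 41.7 mm and 7.16 degrees, less where a joint would pass 70% of its speed; a pose out of reach is approached as far as the arm can. A call with a number of a shift or a turn outside -1 to 1 is refused whole. A call with a gripper value outside its range is refused whole. The fingers move at their own pace and stop on an object; "grip_force" is the grip in N (left out, the last holds). Time passes only in rows, so rows that do not move let the fingers close. It gives the time, the measured TCP pose, the force and the opening at its end, in the units of the state.
- ctrl.get_state(): the state, without advancing time (a new reading comes with each control period).
- cams.get_image(name): name is "scene" or "top" or "wrist"; returns a dict with "image" (384x512x3 uint8, red, green, blue), "K" (3x3 intrinsics, pixels), "world_from_camera" (4x4, takes a point from camera to world coordinates); the wrist camera has in their place "tool_from_camera" (4x4, takes a point from camera to tool coordinates, whose origin is the TCP and whose axes are the flange's). Camera axes: x right, y down, z forward; pixel columns grow to the right and rows downward; lengths in m; the calibration is good to about 2 mm. A picture is of the moment at which its call begins: read the wrist's pose just before it. There is no depth.
- ctrl.close_job(): hands the job in, once; it reports no verdict.
The state is a dict: "time": time; "joint_positions": joint angles; "qd": joint speeds; "joint_torque": joint torques, N m; "position": TCP position; "tool_rot": TCP orientation; "ft_force": force on the tool from outside, world axes, zero at the start; "torque": the same for the moment, N m; "grip_width": opening from 0.0 (shut) to 1.0 (fully open).
Only numpy, scipy, OpenCV 4.12 (cv2) and the standard library are available. Lean on these libraries where they do the work, as an engineer would, in place of code of your own. Each camera call takes 0.05 s, during which the arm holds its last target. There are 200 camera calls.

## Working session

There is one attempt and no reset: what is moved stays moved. The work goes in short steps, Python scripts to look and compute and a tool call to move; the robot and the scene stay as the last step left them, time stands still between calls to the robot, and variables do not carry over. Pictures are saved under pics/ and viewed, about 8 in all and at most 12, crops included, and the job is handed in when it is done.

Besides the shell and the picture viewer there is one more tool, called as a command line: name --argument value ..., lists and objects as JSON in quotes. move_arm: Moves the arm, as the interface text tells. Shift numbers are shares of 0.03 m and turn numbers shares of 4 degrees, none past 1 either way. Its arguments: {"type":"object","properties":{"deltas":{"type":"array"},"grip_force":{"type":"number"}},"required":["deltas"]}

```bash
mkdir -p pics
cat > h.py <<'E'
import numpy as np, cv2
from bench import ctrl, cams
from scipy.spatial.transform import Rotation as R
def save(n,f):
    s=ctrl.get_state(); d=cams.get_image(n); cv2.imwrite('pics/%s.png'%f,d['image'][:,:,::-1]); 
    if n=='wrist':
        T=np.eye(4);T[:3,:3]=R.from_rotvec(s['tool_rot']).as_matrix();T[:3,3]=s['position'];M=T@d['tool_from_camera']
    else: M=d['world_from_camera']
    np.savez('pics/%s.npz'%f,im=d['image'],K=d['K'],M=M); return d['image'],d['K'],M
def load(f):
    d=np.load('pics/%s.npz'%f); return d['im'],d['K'],d['M']
def ray(K,M,uv,z):
    v=M[:3,:3]@np.linalg.solve(K,np.array([uv[0],uv[1],1.])); o=M[:3,3]; return o+v*(z-o[2])/v[2]
def proj(K,M,p):
    q=K@((np.array(p)-M[:3,3])@M[:3,:3]); return q[:2]/q[2]
E
python3 - <<'E'
from h import *
s=ctrl.get_state();print(s)
a=save('top','top1');b=save('scene','sc1')
print(a[2].round(3),b[2].round(3),a[1])
cv2.imwrite('pics/both1.png',np.vstack([a[0],b[0]])[:,:,::-1][:, :])
import cv2
E
python3 -c "
import cv2;i=cv2.imread('pics/both1.png');import numpy as np
a,b=i[:384],i[384:];cv2.imwrite('pics/b1.png',cv2.resize(np.hstack([a,b]),(800,300)))"
```

```text
{'time': 0.0, 'joint_positions': array([ 1.21410536,  0.32185448, -0.07010713,  1.45167714,  0.0225912 ,
        1.37077653, -0.05687641]), 'qd': array([ 0.00057018,  0.00057456, -0.00089272, -0.00041976, -0.00057752,
        0.00049202,  0.0003731 ]), 'joint_torque': array([ 9.25268387e-05, -4.91286957e+01, -4.03928999e-01, -3.12523592e+01,
       -6.39208616e-02,  4.37513762e-02,  1.88769641e-04]), 'position': array([ 0.23531677, -0.60536495,  0.24344011]), 'tool_rot': array([-3.08588893e+00, -5.78873737e-01,  6.82972716e-04]), 'ft_force': array([0.65154132, 0.7735267 , 0.72288956]), 'torque': array([ 0.00196252,  0.01916585, -0.01941252]), 'grip_width': 1.0006149663011223}
[[ 0.029 -0.992  0.121  0.473]
 [-0.999 -0.027  0.018  0.015]
 [-0.015 -0.121 -0.993  0.921]
 [ 0.     0.     0.     1.   ]] [[-0.644  0.582 -0.495  0.93 ]
 [ 0.764  0.507 -0.398  0.31 ]
 [ 0.019 -0.635 -0.772  0.754]
 [ 0.     0.     0.     1.   ]] [[400.26695229   0.         253.8493702 ]
 [  0.         400.26695229 198.79271565]
 [  0.           0.           1.        ]]
```

View pics/top1.png

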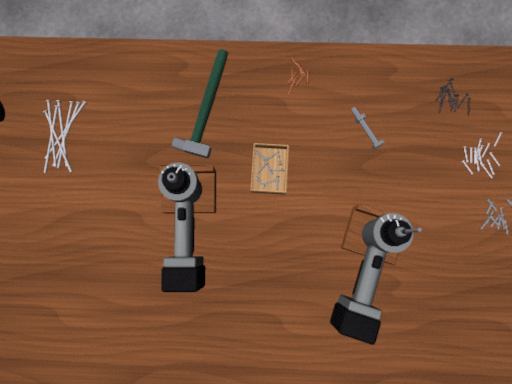

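View pics/sc1.png

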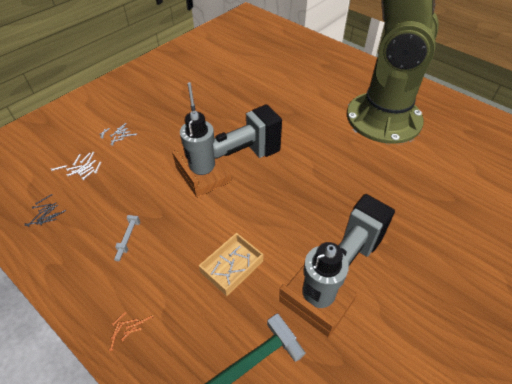

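Top view: the empty-chuck drill is on the left (collar about (177,180)), with its handle running down the image (−x). The long-bit drill is at about (395,232). The scene view agrees.

Run:
```python
from h import *
def tri(a,b):
    A=[];o=[]
    for (K,M,uv) in (a,b):
        v=M[:3,:3]@np.linalg.solve(K,np.array([*uv,1.]));v/=np.linalg.norm(v);P=np.eye(3)-np.outer(v,v);A.append(P);o.append(P@M[:3,3])
    return np.linalg.lstsq(np.vstack(A),np.hstack(o),rcond=None)[0]
im,K,M=load('top1');im2,K2,M2=load('sc1')
print('chuck',ray(K,M,(171.5,177),.202),ray(K2,M2,(331,247),.202),'collartop',ray(K,M,(174,179),.188))
print('disc',ray(K,M,(179,183),.15))
print('other chuck',ray(K,M,(401,231),.202))
print('handle end',ray(K,M,(183,290),.1),ray(K,M,(183,260),.1))
c1=cv2.resize(im[155:210,145:215],None,fx=8,fy=8,interpolation=cv2.INTER_CUBIC)
c2=cv2.resize(im2[230:300,295:355],(int(60*440/70),440),interpolation=cv2.INTER_CUBIC)
cv2.imwrite('pics/c1.png',cv2.hconcat([c1[:440,:420],c2])[:,:,::-1])
```

```text
chuck [0.59613891 0.17964252 0.202     ] [0.59788172 0.18176127 0.202     ] collartop [0.59489109 0.17797525 0.188     ]
disc [0.59356099 0.17619539 0.15      ]
other chuck [ 0.50937498 -0.23613199  0.202     ]
handle end [0.3833885  0.16728369 0.1       ] [0.44316138 0.17030075 0.1       ]
```

View pics/c1.png

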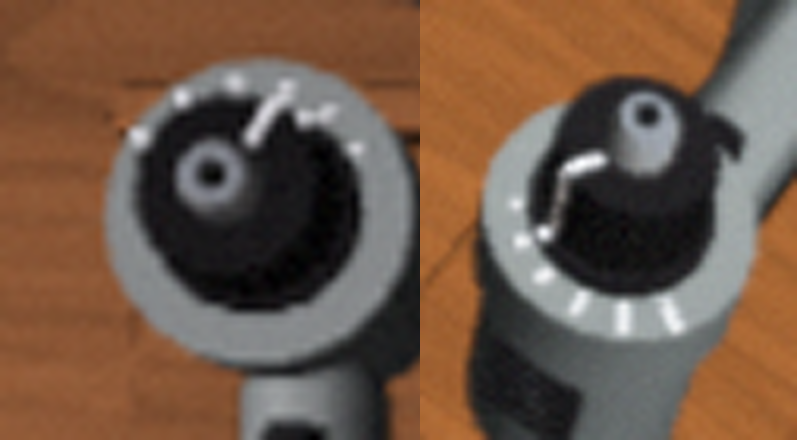

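Run:
```python
from h import *
im,K,M=load('top1');im2,K2,M2=load('sc1')
c=np.array([.5955,.179])
f1=lambda u,v:(u/8+145-.44,v/8+155-.44); s=440/70
f2=lambda u,v:((u-420)/s+295-.42,v/s+230-.42)
def rep(n,p): d=p[:2]-c; print(n,p[:2].round(4),'r %.4f ang %.3f'%(np.hypot(*d),np.arctan2(d[1],d[0])))
for i,t in enumerate([(358,150),(325,113),(288,87),(235,82),(182,97),(138,135)]): rep('top tick%d'%(i+1),ray(K,M,f1(*t),.15))
for i,t in enumerate([(517,204),(522,240),(543,278),(580,303),(623,318),(672,318)]): rep('sc tick%d'%(i+1),ray(K2,M2,f2(*t),.15))
rep('idx in',ray(K,M,f1(250,142),.188));rep('idx out',ray(K,M,f1(282,95),.188))
rep('sc in',ray(K2,M2,f2(603,158),.188));rep('sc out',ray(K2,M2,f2(565,170),.188));rep('sc bot',ray(K2,M2,f2(545,234),.156))
# fit scale disc
hsv=cv2.cvtColor(im,cv2.COLOR_RGB2HSV)
```

```text
top tick1 [0.6133 0.1569] r 0.0284 ang -0.892
top tick2 [0.6223 0.1655] r 0.0300 ang -0.467
top tick3 [0.6286 0.1749] r 0.0333 ang -0.123
top tick4 [0.6295 0.1881] r 0.0352 ang 0.260
top tick5 [0.6254 0.2009] r 0.0371 ang 0.633
top tick6 [0.6156 0.2112] r 0.0380 ang 1.012
sc tick1 [0.6157 0.159 ] r 0.0284 ang -0.780
sc tick2 [0.6238 0.1666] r 0.0309 ang -0.412
sc tick3 [0.6294 0.1777] r 0.0339 ang -0.038
sc tick4 [0.6289 0.1896] r 0.0350 ang 0.308
sc tick5 [0.625  0.2009] r 0.0367 ang 0.639
sc tick6 [0.6164 0.2109] r 0.0381 ang 0.991
idx in [0.6076 0.1753] r 0.0127 ang -0.299
idx out [0.619  0.1683] r 0.0258 ang -0.426
sc in [0.6097 0.1777] r 0.0142 ang -0.093
sc out [0.6191 0.1722] r 0.0246 ang -0.281
sc bot [0.6213 0.1717] r 0.0268 ang -0.275
```

move_arm --deltas '[{"linear":[0,0,-1],"turn":[0,0,0],"claw":0},{"linear":[0,0,-1],"turn":[0,0,0],"claw":0},{"linear":[0,0,-1],"turn":[0,0,0],"claw":0},{"linear":[0.7,-0.7,-1],"turn":[0,0,0],"claw":0},{"linear":[0.7,-0.7,0],"turn":[0,0,0],"claw":0},{"linear":[0.7,-0.7,0],"turn":[0,0,0],"claw":0},{"linear":[0.7,-0.7,0],"turn":[0,0,0],"claw":0},{"linear":[0.7,-0.7,0],"turn":[0,0,0],"claw":0},{"linear":[0.7,-0.7,0],"turn":[0,0,0],"claw":0},{"linear":[0.7,-0.7,0],"turn":[0,0,0],"claw":0},{"linear":[0.7,-0.7,0],"turn":[0,0,0],"claw":0},{"linear":[0.7,-0.7,0],"turn":[0,0,0],"claw":0},{"linear":[0.7,-0.7,0],"turn":[0,0,0],"claw":0},{"linear":[0.7,-0.7,0],"turn":[0,0,0],"claw":0},{"linear":[0.7,-0.7,0],"turn":[0,0,0],"claw":0},{"linear":[0.7,-0.7,0],"turn":[0,0,0],"claw":0},{"linear":[0.7,-0.7,0],"turn":[0,0,0],"claw":0},{"linear":[0.7,-0.7,0],"turn":[0,0,0],"claw":0}]'

```text
time: 1.6
position: [0.4149, -0.197, 0.3639]
tool_rot: [3.088, 0.579, -0.001]
ft_force: [0.0, -0.6, -0.9]
grip_width: 1.002
```

move_arm --deltas '[{"linear":[0.73,-0.67,0],"turn":[0,0,0],"claw":0},{"linear":[0.73,-0.67,0],"turn":[0,0,0],"claw":0},{"linear":[0.73,-0.67,0],"turn":[0,0,0],"claw":0},{"linear":[0.73,-0.67,0],"turn":[0,0,0],"claw":0},{"linear":[0.73,-0.67,0],"turn":[0,0,0],"claw":0},{"linear":[0.73,-0.67,0],"turn":[0,0,0],"claw":0},{"linear":[0.73,-0.67,0],"turn":[0,0,0],"claw":0},{"linear":[0.73,-0.67,0],"turn":[0,0,0],"claw":0},{"linear":[0.73,-0.67,0],"turn":[0,0,0],"claw":0},{"linear":[0.73,-0.67,0],"turn":[0,0,0],"claw":0},{"linear":[0.73,-0.67,0],"turn":[0,0,0],"claw":0},{"linear":[0.73,-0.67,0],"turn":[0,0,0],"claw":0},{"linear":[0.73,-0.67,0],"turn":[0,0,0],"claw":0},{"linear":[0,0,0],"turn":[0,0,0],"claw":0},{"linear":[0,0,0],"turn":[0,0,0],"claw":0}]'

```text
time: 2.85
position: [0.5851, 0.1504, 0.363]
tool_rot: [-3.085, -0.585, 0.003]
ft_force: [0.2, -0.6, -1.0]
grip_width: 1.002
```

Run:
```python
from h import *
im,K,M=save('wrist','w1'); s=ctrl.get_state()
print(s['position'],s['joint_positions'].round(2),M.round(3),proj(K,M,(.596,.179,.188)))
```

```text
[0.58523548 0.14843689 0.36334347] [ 0.35  0.28 -0.82  1.35  0.2   1.6  -1.64] [[ 0.366 -0.899 -0.242  0.65 ]
 [-0.931 -0.354 -0.094  0.176]
 [-0.001  0.259 -0.966  0.503]
 [ 0.     0.     0.     1.   ]] [234.48677229 151.80490287]
```

View pics/w1.png

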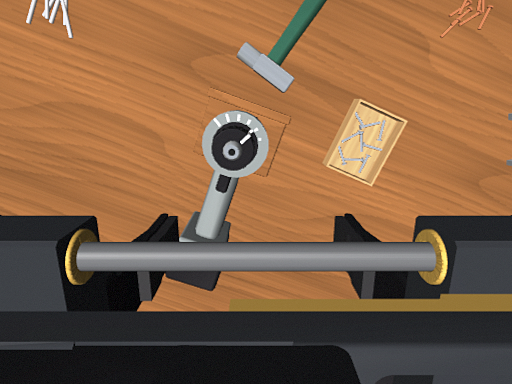

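Wrist view: the drill is at about (235,145), nearly face on, with the index at about (246,139) pointing upper right and ticks from (217,123) to (262,140). I'll fit the disc and measure the angles.

Run:
```python
from h import *
im,K,M=load('w1')
hsv=cv2.cvtColor(im,cv2.COLOR_RGB2HSV); x0,y0=190,100
sub=im[100:190,190:285].astype(int); S=hsv[100:190,190:285,1];V=hsv[100:190,190:285,2]
wh=(V>195)&(S<40)
n,l,st,ce=cv2.connectedComponentsWithStats(wh.astype(np.uint8))
for i in range(1,n): print(st[i],(ce[i]+(x0,y0)).round(1), ray(K,M,ce[i]+(x0,y0),.15)[:2].round(4))
# disc: ellipse of non-wood, upper part
m=(S<70).astype(np.uint8); m=cv2.morphologyEx(m,cv2.MORPH_OPEN,np.ones((3,3)))
cs,_=cv2.findContours(m,cv2.RETR_EXTERNAL,cv2.CHAIN_APPROX_NONE); c=max(cs,key=len)[:,0]+(x0,y0)
c=c[c[:,1]<158]; c=c[(c[:,1]>101)]
P=np.array([ray(K,M,p,.15)[:2] for p in c])
for _ in range(5):
    A=np.c_[2*P,np.ones(len(P))];s=np.linalg.lstsq(A,(P**2).sum(1),rcond=None)[0];r=np.sqrt(s[2]+s[0]**2+s[1]**2)
    e=np.abs(np.hypot(*(P-s[:2]).T)-r);P=P[e<max(.001,2*e.std())]
print('disc',s[:2],r,len(P))
cv2.imwrite('pics/w1c.png',cv2.resize(im[100:190,190:285],None,fx=6,fy=6,interpolation=cv2.INTER_CUBIC)[:,:,::-1])
```

```text
[45 11  3  1  3] [236. 111.] [0.6325 0.1936]
[35 13  5  9 33] [227.1 117.1] [0.6227 0.2005]
[51 12  1  1  1] [241. 112.] [0.6335 0.1881]
[55 13  1  1  1] [245. 113.] [0.6341 0.1836]
[31 14  1  1  1] [221. 114.] [0.6234 0.2079]
[47 14  4  8 27] [238.4 117. ] [0.6274 0.1889]
[59 15  1  1  1] [249. 115.] [0.6338 0.1787]
[61 16  1  1  1] [251. 116.] [0.6336 0.1762]
[63 17  3  3  3] [254. 118.] [0.6328 0.1724]
[23 18  8  9 35] [216.7 121.9] [0.6136 0.2094]
[56 19  6  6 22] [248.5 121.5] [0.627  0.1767]
[71 25  1  1  1] [261. 125.] [0.6285 0.1623]
[59 27 10  6 28] [253.9 129.9] [0.6206 0.1677]
[73 28  1  1  1] [263. 128.] [0.6263 0.159 ]
[75 32  1  1  1] [265. 132.] [0.623  0.1553]
[50 34 10 10 38] [244.7 138.8] [0.6076 0.1738]
[76 35  1  1  1] [266. 135.] [0.6203 0.153 ]
[68 37  4  4 13] [259.4 138.8] [0.6136 0.1583]
[35 46 13 12 47] [231.9 153. ] [0.5872 0.1816]
[21 54  1  1  1] [211. 154.] [0.5773 0.2034]
[23 59  1  1  1] [213. 159.] [0.5727 0.1993]
[26 63  1  1  1] [216. 163.] [0.5695 0.1946]
[58 65  1  1  1] [248. 165.] [0.5809 0.1595]
[32 68  1  1  1] [222. 168.] [0.5666 0.1862]
[34 69  1  1  1] [224. 169.] [0.5663 0.1836]
[52 69  1  1  1] [242. 169.] [0.5739 0.1642]
[41 71  6  1  6] [233.5 171. ] [0.5681 0.1726]
[50 70  1  1  1] [240. 170.] [0.572 0.166]
[28 74  1  1  1] [218. 174.] [0.5582 0.1881]
[27 77  1  1  1] [217. 177.] [0.5544 0.1879]
[26 80  1  1  1] [216. 180.] [0.5505 0.1878]
[25 83  1  2  2] [215.  183.5] [0.5461 0.1875]
[24 86  1  4  4] [214.  187.5] [0.5411 0.187 ]
disc [0.59776233 0.18180244] 0.037322040851748846 122
```

View pics/w1c.png

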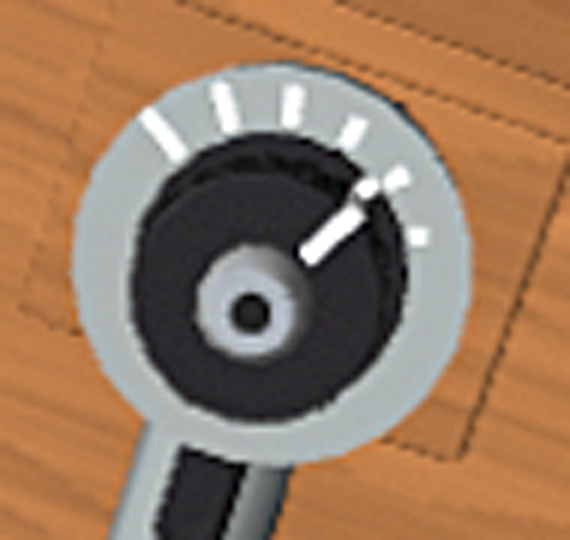

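Run:
```python
from h import *
im,K,M=load('w1')
print('chuck',ray(K,M,(231.2,151.5),.202))
ps=[];
for i in range(3):
    im,K,M=save('wrist','w2'); s=ctrl.get_state(); ps.append(s['position']);
p=np.mean(ps,0);print(ps)
Rm=R.from_rotvec(s['tool_rot']).as_matrix();print(Rm.round(3)); print(Rm.T@(np.array([.5975,.1815,.183])-p)/.03)
```

```text
chuck [0.59750628 0.1819609  0.202     ]
[array([0.58534528, 0.14739004, 0.36367375]), array([0.58542098, 0.14682321, 0.36394352]), array([0.58547799, 0.14656713, 0.36413704])]
[[ 0.933  0.36   0.   ]
 [ 0.36  -0.933 -0.001]
 [-0.     0.001 -1.   ]]
[ 0.79342726 -0.93752567  6.0291042 ]
```

move_arm --deltas '[{"linear":[0.4,-0.47,1],"turn":[0,0,0],"claw":0},{"linear":[0.4,-0.47,1],"turn":[0,0,0],"claw":0},{"linear":[0,0,1],"turn":[0,0,0],"claw":0},{"linear":[0,0,0],"turn":[0,0,0],"claw":0},{"linear":[0,0,0],"turn":[0,0,0],"claw":0},{"linear":[0,0,0],"turn":[0,0,0],"claw":0},{"linear":[0,0,0],"turn":[0,0,0],"claw":0}]'

```text
time: 3.63
position: [0.5989, 0.1825, 0.2769]
tool_rot: [3.088, 0.576, 0.006]
ft_force: [0.4, 0.3, 0.9]
grip_width: 1.0
```

```bash
cat > m.py <<'E'
from h import *
import sys
ps=[]
for i in range(2): im,K,M=save('wrist',sys.argv[1]); s=ctrl.get_state(); ps.append(s['position'])
print(s['time'],ps,s['ft_force'])
u,v=proj(K,M,(.5975,.1815,.15)).astype(int); print(u,v)
w=95; x0,y0=max(u-w,0),max(v-w,0); sub=im[y0:v+w,x0:u+w]; S=cv2.cvtColor(sub,cv2.COLOR_RGB2HSV)[:,:,1]
m=cv2.morphologyEx((S<70).astype(np.uint8),cv2.MORPH_OPEN,np.ones((3,3)))
cs,_=cv2.findContours(m,cv2.RETR_EXTERNAL,cv2.CHAIN_APPROX_NONE)
P=np.array([ray(K,M,p,.15)[:2] for p in np.vstack(cs)[:,0]+(x0,y0)])
d=np.hypot(*(P-(.5975,.1815)).T); P=P[(d>.033)&(d<.043)&(P[:,0]>.59)]
for _ in range(5):
    A=np.c_[2*P,np.ones(len(P))];q=np.linalg.lstsq(A,(P**2).sum(1),rcond=None)[0];r=np.sqrt(q[2]+q[0]**2+q[1]**2)
    e=np.abs(np.hypot(*(P-q[:2]).T)-r);P=P[e<max(.0008,2*e.std())]
print('disc',q[:2],r,len(P))
Rm=R.from_rotvec(s['tool_rot']).as_matrix(); print(Rm.round(3),Rm.T@(np.array([*q[:2],.183])-ps[-1])/.03)
E
python3 m.py w3
```

```text
3.7333 [array([0.59875324, 0.18277006, 0.27676367]), array([0.59857885, 0.18291794, 0.27638906])] [-0.19732829  0.00579708  0.36014025]
257 186
disc [0.60011745 0.18237797] 0.037106695841952995 56
[[ 0.932  0.361  0.003]
 [ 0.361 -0.932  0.   ]
 [ 0.003  0.001 -1.   ]] [0.03093526 0.0326774  3.11311785]
```

View pics/w3.png

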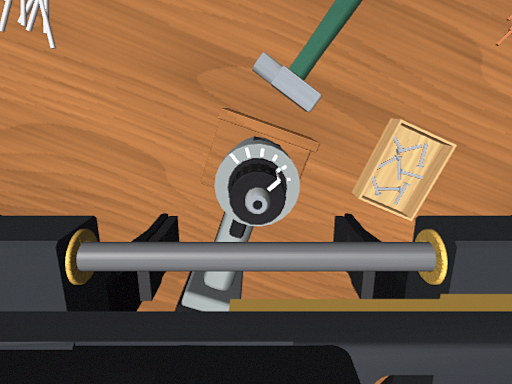

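The drill sits centred between the jaws (chuck at (257,205), between fingers at 178 and 335), and the index is at tick 2. I'll descend and close.

move_arm --deltas '[{"linear":[0,0,0.7],"turn":[0,0,0],"claw":0},{"linear":[0,0,0.8],"turn":[0,0,0],"claw":0},{"linear":[0,0,0.8],"turn":[0,0,0],"claw":0},{"linear":[0,0,0.5],"turn":[0,0,0],"claw":0},{"linear":[0,0,0.3],"turn":[0,0,0],"claw":0},{"linear":[0,0,0],"turn":[0,0,0],"claw":0},{"linear":[0,0,0],"turn":[0,0,0],"claw":0},{"linear":[0,0,0],"turn":[0,0,0],"claw":0}]' --grip_force 20

```text
time: 4.4
position: [0.5985, 0.1836, 0.1829]
tool_rot: [-3.088, -0.579, -0.004]
ft_force: [0.5, 0.2, 0.7]
grip_width: 1.001
```

move_arm --deltas '[{"linear":[0,0.03,0],"turn":[0,0,0],"claw":0.3},{"linear":[0,0,0],"turn":[0,0,0],"claw":1},{"linear":[0,0,0],"turn":[0,0,0],"claw":1},{"linear":[0,0,0],"turn":[0,0,0],"claw":1},{"linear":[0,0,0],"turn":[0,0,0],"claw":1},{"linear":[0,0,0],"turn":[0,0,0],"claw":1},{"linear":[0,0,0],"turn":[0,0,0],"claw":1},{"linear":[0,0,0],"turn":[0,0,0],"claw":1},{"linear":[0,0,0],"turn":[0,0,0],"claw":1},{"linear":[0,0,0],"turn":[0,0,0],"claw":1}]'

```text
time: 5.23
position: [0.5983, 0.1815, 0.1811]
tool_rot: [3.087, 0.578, 0.0]
ft_force: [0.8, -2.3, 1.0]
grip_width: 0.502
```

Gripped at 43.7 mm, which matches the 44 mm collar. Turning anticlockwise, which is −z in the tool frame.

move_arm --deltas '[{"linear":[0,0,0],"turn":[0,0,-0.6],"claw":1},{"linear":[0,0,0],"turn":[0,0,-0.6],"claw":1},{"linear":[0,0,0],"turn":[0,0,-0.6],"claw":1},{"linear":[0,0,0],"turn":[0,0,-0.6],"claw":1},{"linear":[0,0,0],"turn":[0,0,-0.6],"claw":1},{"linear":[0,0,0],"turn":[0,0,0],"claw":1}]'

```text
time: 5.73
position: [0.5982, 0.1816, 0.1811]
tool_rot: [3.009, 0.899, -0.0]
ft_force: [0.6, -2.9, 0.5]
grip_width: 0.501
```

move_arm --deltas '[{"linear":[0,0,0],"turn":[0,0,-0.6],"claw":1},{"linear":[0,0,0],"turn":[0,0,-0.6],"claw":1},{"linear":[0,0,0],"turn":[0,0,-0.6],"claw":1},{"linear":[0,0,0],"turn":[0,0,-0.6],"claw":1},{"linear":[0,0,0],"turn":[0,0,-0.6],"claw":1},{"linear":[0,0,0],"turn":[0,0,-0.6],"claw":1},{"linear":[0,0,0],"turn":[0,0,-0.6],"claw":1},{"linear":[0,0,0],"turn":[0,0,-0.6],"claw":1},{"linear":[0,0,0],"turn":[0,0,-0.6],"claw":1},{"linear":[0,0,0],"turn":[0,0,-0.6],"claw":1},{"linear":[0,0,0],"turn":[0,0,-0.6],"claw":1},{"linear":[0,0,0],"turn":[0,0,-0.6],"claw":1},{"linear":[0,0,0],"turn":[0,0,-0.6],"claw":1},{"linear":[0,0,0],"turn":[0,0,-0.6],"claw":1},{"linear":[0,0,0],"turn":[0,0,0],"claw":1},{"linear":[0,0,0],"turn":[0,0,0],"claw":1},{"linear":[0,0,0],"turn":[0,0,0],"claw":1}]'

```text
time: 7.15
position: [0.5982, 0.1817, 0.1811]
tool_rot: [2.623, 1.727, -0.001]
ft_force: [1.0, -3.8, 2.0]
grip_width: 0.499
```

move_arm --deltas '[{"linear":[0,0,0],"turn":[0,0,0],"claw":0},{"linear":[0,0,0],"turn":[0,0,0],"claw":0},{"linear":[0,0,0],"turn":[0,0,0],"claw":0},{"linear":[0,0,0],"turn":[0,0,0],"claw":0},{"linear":[0,0,0],"turn":[0,0,0],"claw":0},{"linear":[0,0,0],"turn":[0,0,0],"claw":0},{"linear":[0,0,-0.5],"turn":[0,0,0],"claw":0},{"linear":[0,0,-0.8],"turn":[0,0,0],"claw":0},{"linear":[0,0,-1],"turn":[0,0,0],"claw":0},{"linear":[0,0,-1],"turn":[0,0,0],"claw":0},{"linear":[0,0,-0.5],"turn":[0,0,0],"claw":0},{"linear":[0,0,0],"turn":[0,0,0],"claw":0},{"linear":[0,0,0],"turn":[0,0,0],"claw":0},{"linear":[0,0,0],"turn":[0,0,0],"claw":0}]'

```text
time: 8.32
position: [0.5975, 0.1821, 0.294]
tool_rot: [-2.622, -1.73, 0.003]
ft_force: [0.3, 0.3, -1.5]
grip_width: 0.998
```

```bash
python3 m.py w4
python3 - <<'E'
from h import *
im,K,M=load('w4'); u,v=proj(K,M,(.598,.182,.17)).astype(int)
o=save('top','top2')[0]
a=cv2.resize(im[v-50:v+50,u-50:u+50],(400,400),interpolation=cv2.INTER_CUBIC)
b=cv2.resize(o[205:255,370:420],(400,400),interpolation=cv2.INTER_CUBIC)
cv2.imwrite('pics/c4.png',cv2.hconcat([a,b])[:,:,::-1])
E
```

```text
8.4167 [array([0.59738309, 0.18195344, 0.29352539]), array([0.59735296, 0.18194701, 0.29345605])] [-0.21365619  0.51113187  0.0453127 ]
257 180
disc [0.59516124 0.18390665] 0.039878257630198324 84
[[ 0.393  0.919 -0.003]
 [ 0.919 -0.393 -0.001]
 [-0.002 -0.002 -1.   ]] [ 0.03779347 -0.08550955  3.6819856 ]
```

View pics/c4.png

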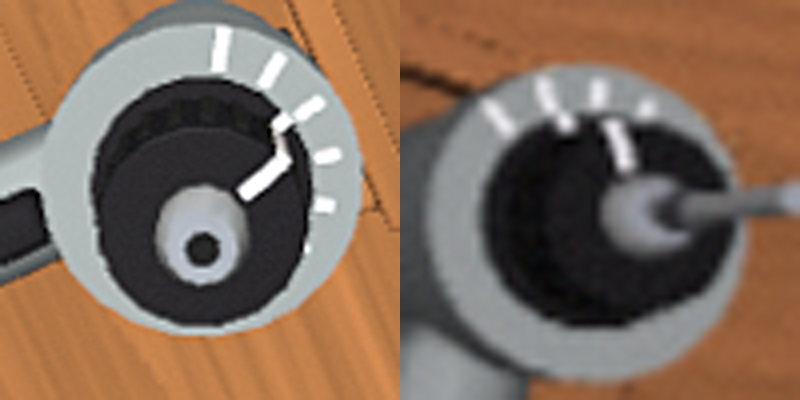

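The index skirt mark at (282,125) lines up with tick 4 at (311,110), with tick 6 the longest at top left. The other drill's skirt mark is still at its tick 5, and the gripper is clear. Handing in.

```bash
python3 -c "
from bench import ctrl
print(ctrl.close_job())"
```

```text
the job is handed in; nothing more can be done
None
```

The empty-chuck drill (on the left, at about x 0.598, y 0.182) now has its clutch collar at setting 4, and the job is handed in. I gripped the collar at 20 N, turned it 0.795 rad anticlockwise from setting 2, opened the jaws and lifted about 11 cm clear.

- **Setting:** after release, the wrist picture shows the index in line with tick 4.
- **Other drill:** it was not touched. In the top picture its index is still at tick 5.
- **Forces:** the force readings at the end of each move stayed within about 5 N. The job took about 8.5 s.
- **One disagreement:** the last automatic disc fit was 2–3 mm off (radius 39.9 mm instead of 38 mm). I had set its edge filter for the earlier wrist angle. Nothing depended on it, because the reading of the setting came from the ticks and index.

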